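# Register a tin in the closing jig and press the cover down over its hidden pin

### The job

Push the tin that stands on the jig's platform up against both of the jig's stops. Then take the loose pressing cover by its bar handle, lay it square over the jig with the round end over the tin, and work the blind hole in its tab over the jig's locating pin until the cover drops on; press it fully down against the spring, level, and finish while still gripping it and holding it down. Leave the spare tin and the loose lid on the table where they are.

Things in the scene. Friction and masses are not known exactly. Their poses are not given: they have to be found in the camera images.
- jig: Closing jig fixed to the table: aluminium base 114 x 150 x 14 mm (its x, y, z); origin at the centre of its underside, on the table; z up. Towards its +y lies a white square platform, 97 x 91 mm, centred at jig (-5, 20) mm, top 30 mm above the table, with the gold tin on it; it is open on the -x and +y sides and has steel stops on the other two.
- seat (a point): Point fixed to the jig at jig (11, 7, 30) mm, at the top of the unpressed platform, axes parallel to the jig's: the tin's axis stands here when it touches both stops. Stops are 8 mm thick, up to 42 mm above the table: far stop's face at jig x = +44 mm (y -21 to +45), side stop's face at jig y = -26 mm (x -27 to +39).
- slot_mid (a point): Middle of the pin's slot, at jig (11, -49, 48) mm. A steel boss 22 mm across (shoulder 48 mm above the table) carries the upright pin, 10 mm thick, tapered tip 56 mm above the table. Boss and pin are bolted in the slot: the pin may stand up to 8 mm either way from here along the jig's x; where is not given, so see it or feel for it by sliding the cover along the jig's x.
- platen (a joint): How far the sprung platform is pressed down, m: 0 = up, 0.006 = its own limit. Spring about 5 N at the start of travel plus 1.25 N per mm. With the cover fully down on the boss's shoulder and the tin under it, it reads about 0.004, which takes about 10 to 14 N of push on the handle.
- tin_centre (a point): Centre (half-way up) of the closed gold tin on the jig's platform, 66 mm in diameter, 22 mm high, about 60 g; slides on the platform. It starts 10 to 24 mm short of each stop.
- cover: Loose pressing cover, flat on the table, 0.22 kg. Origin on its underside below the middle of its handle; z up. White plate 12 mm thick: a disc 84 mm across centred at cover (0, +22) mm and a tab 44 (x) by 40 mm (y) centred at (0, -34) mm. Set on the jig with its axes parallel to the jig's, the disc covers the tin and the hole goes over the pin.
- cover_grip (a point): Middle of the cover's steel bar handle, 27 mm above the cover's underside. The bar is 54 mm long in x, 12 mm thick in y, from 12 to 42 mm above the underside; pinch it across its 12 mm thickness (along the cover's y).
- cover_hole (a point): Mouth, on the cover's underside, of the blind hole in the tab, at cover (0, -34, 0) mm: 15 x 15 mm square, slightly chamfered, 9.5 mm deep, not seen from above. On the pin's tip the underside is 56 mm above the table; dropped over the pin it rests on the tin's lid at 52 mm; fully pressed down it is at 48 mm, on the shoulder.
- spare_tin: Spare closed gold tin standing on the bare table, 66 mm in diameter, 22 mm high; origin at the centre of its underside. Leave it alone.
- loose_lid: Loose gold lid lying near the table's front edge, 69 mm across, 7 mm high; origin at the centre of its underside. Leave it alone.
Mind the look-alikes: they are no part of the job. What is shaped like the cover but brown is not meant. Leave any blue look-alike of the part that bears tin_centre alone.

How it is judged:
By the outcome, as a careful person would: the job done as asked, in the order asked, and still so for the second after the job is handed in, while the arm keeps its last pose, push and grip.
It also fails if it takes over 61 s, if anything falls off the work surface, if the arm or the gripper's body presses on something with over 40 N, if the wrist force passes 120 N, or if a joint passes its speed limit or range.

### The arm

A 6-joint arm with a two-finger parallel gripper is mounted at the origin on a cart in front of the work surface, level with it; the furniture and walls round the work are solid. World frame = base frame: x ahead of the robot, y to its left, z up, the work surface at z = 0. Lengths are in mm, angles in rad, forces in N, time in s.
With the tool pointing down it reaches from about 275 to 750 mm from the base axis. Payload 10.2 kg.
Tool frame: the origin (TCP) lies between the finger pads; the fingertips stand 11 mm ahead of it and the grasp point (between the pads) lies 8 mm behind it; z points along the fingers, y is the line along which they close (so a half turn about z gives the same grasp; the last joint's range is limited). The gripper opens to 85 mm and grips with 20 to 120 N. Pads are 22 mm wide; open, the fingers measure 114 mm over their backs; the gripper's body (76 mm by 85 mm) begins 54 mm behind the grasp point. The pads swing forward as they close: fully open they stand 13 mm farther back than shut.
Start: joints at [0.991, 0.313, 1.498, -0, 1.331, -0.223], TCP at [183.384, 491.937, 242.294] pointing down, gripper open.
Joint ranges: [-2.94, 2.94], [-0.97, 2.17], [0.19, 2.56], [-1.23, 4.37], [0.02, 3.11], [-2.88, 2.88]. Speed limits (rad/s): [2.39, 2.39, 3.01, 3.14, 3.14, 3.14].

### API

Orientations are given as a unit quaternion [w, x, y, z].
In Python, from rig import sense, eyes, finish_job gives the robot as it stands.
- The arm moves only by the shell command python3 -m jog 'ROWS' [FORCE]. ROWS is JSON, a list of rows, each a list of 7 numbers: the shift along the tool's x, y, z in m, then the turn, a rotation vector about the tool's x, y, z in rad, then the finger opening in m, from 0 to 0.0854. In form: [[dx, dy, dz, rx, ry, rz, gripper], ...]. A call has 1 to 5 rows; each row shifts and turns the commanded pose from where the row before left it, along the tool's axes as they then stand; what a row does not reach is not made up. A row lasts 1/10 s, in which the tool goes at most 50 mm and 8.59 degrees, less where a joint would pass 70% of its speed; a pose out of reach is approached as far as the arm can. A call is refused whole if a number of a shift passes 0.05 or a number of a turn 0.15, either way. A call with a gripper value outside its range is refused whole. The fingers move at their own pace and stop on an object; FORCE is the grip in N (left out, the last holds). Time passes only in rows, so rows that do not move let the fingers close. It gives the time, the measured TCP pose, the force, the opening and the grip force at its end, in the units of the state.
- sense(): the state, without advancing time (a new reading comes with each control period).
- eyes.capture(name): name is "scene" or "top" or "wrist"; returns the picture (480x640x3 uint8, red, green, blue); there is no depth.
- eyes.calibration(name): a dict with "fx", "fy", "cx", "cy" (pixels), "cam_to_world" (4x4, takes a point from camera to world coordinates); the wrist camera has in their place "mount" (4x4, takes a point from camera to tool coordinates, whose origin is the TCP and whose axes are the flange's). Camera axes: x right, y down, z forward; pixel columns grow to the right and rows downward; lengths in mm; the calibration is good to about 2 mm. A picture is of the moment at which its call begins: read the wrist's pose just before it. calibration takes no time and is no camera call.
- finish_job(): hands the job in; it is judged then, once.
The state is a dict: "time_s": time; "joints": joint angles; "dq": joint speeds; "tau": joint torques, N m; "eef_pos": TCP position; "ee_rot": TCP orientation; "force": force on the tool from outside, world axes, zero at the start; "wrist_torque": the same for the moment, N m; "grip_width": opening from 0.0 (shut) to 1.0 (fully open); "grip_force": force on a finger pad.
Only numpy, scipy, OpenCV 4.12 (cv2) and the standard library are available. Lean on these libraries where they do the work, as an engineer would, in place of code of your own. Each camera call takes 0.05 s, during which the arm holds its last target. There are 200 camera calls.

## Working session

There is one attempt and no reset: what is moved stays moved. The work goes in short steps, Python scripts to look and compute and a shell command to move; the robot and the scene stay as the last step left them, time stands still between calls to the robot, and variables do not carry over. Pictures are saved under pics/ and viewed, at most 12 in all, crops included, and the job is handed in when it is done.

```bash
ls; mkdir -p pics
python3 - <<'E'
from rig import sense,eyes
import cv2,numpy as np
s=sense();print(s)
for n in("top","scene"):
    im=eyes.capture(n);cv2.imwrite(f"pics/{n}0.png",im[...,::-1]);c=eyes.calibration(n);print(n,c)
print(eyes.calibration("wrist"))
E
```

```text
pics
{'time_s': 0.0, 'joints': array([ 9.90539735e-01,  3.13449498e-01,  1.49844630e+00,  9.24864600e-06,
        1.33103112e+00, -2.23387405e-01]), 'dq': array([-2.87317933e-04,  3.38136661e-04, -1.09051435e-04, -9.34384638e-05,
       -1.28428232e-05, -5.84981913e-04]), 'tau': array([ 1.58548746e-04, -4.12265396e+01, -2.59740740e+01, -1.56199385e-04,
        4.16933544e-03, -6.40763687e-06]), 'eef_pos': array([183.26537334, 491.70394901, 241.73186585]), 'ee_rot': array([-2.65045154e-04,  1.77490283e-01,  9.84122327e-01, -6.12236050e-04]), 'force': array([ 0.46773741, -0.16876609,  1.23652564]), 'wrist_torque': array([-0.04214598,  0.05231623,  0.07317155]), 'grip_force': 0.0, 'grip_width': 0.996047775188553}
top {'fx': 609.3639437756757, 'fy': 609.3639437756757, 'cx': 329.3447882658542, 'cy': 245.95821097708395, 'cam_to_world': array([[-1.36306662e-02, -9.88591731e-01,  1.50001979e-01,
         3.55611338e+02],
       [-9.99719748e-01,  1.63777755e-02,  1.70936894e-02,
        -4.19273317e+01],
       [-1.93553787e-02, -1.49726943e-01, -9.88537916e-01,
         1.29200583e+03],
   
[... 303 characters left out ...]
69165605e-01, -2.44909754e-01,  5.90257135e-01,
        -6.63584207e+02],
       [ 5.61010992e-04, -9.23906948e-01, -3.82616828e-01,
         4.94174341e+02],
       [ 0.00000000e+00,  0.00000000e+00,  0.00000000e+00,
         1.00000000e+00]])}
{'fx': 381.06956690060525, 'fy': 381.06956690060525, 'cx': 322.21555568049456, 'cy': 234.3510774003897, 'mount': array([[-7.73651144e-04, -9.59094376e-01, -2.83085463e-01,
         7.24361921e+01],
       [ 9.99999699e-01, -7.27915461e-04, -2.66743783e-04,
         1.24986004e-01],
       [ 4.97701774e-05, -2.83085584e-01,  9.59094651e-01,
        -1.32932615e+02],
       [ 0.00000000e+00,  0.00000000e+00,  0.00000000e+00,
         1.00000000e+00]])}
```

View pics/top0.png

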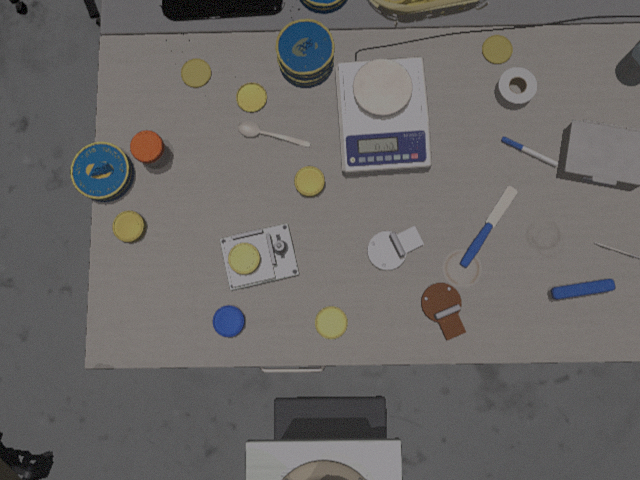

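View pics/scene0.png

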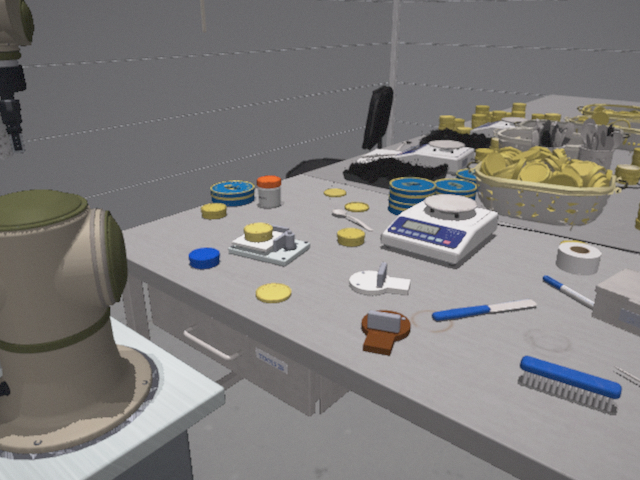

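The top view shows the white cover at about (395,245), which fits the description. The brown one of the same shape at (443,307) is the look-alike. The jig with the gold tin is at (260,257), and the blue tin look-alike is at (229,321). I'll enlarge this area to confirm.

```bash
cat > h.py <<'E'
import numpy as np,cv2
from rig import sense,eyes
from scipy.spatial.transform import Rotation as R
def tool(s):
    q=s["ee_rot"];T=np.eye(4);T[:3,:3]=R.from_quat([q[1],q[2],q[3],q[0]]).as_matrix();T[:3,3]=s["eef_pos"];return T
def cam(n,s=None):
    c=eyes.calibration(n);return c,(tool(s)@c["mount"] if n=="wrist" else c["cam_to_world"])
def p2w(n,px,z,s=None):
    c,T=cam(n,s);d=T[:3,:3]@[(px[0]-c["cx"])/c["fx"],(px[1]-c["cy"])/c["fy"],1];o=T[:3,3];return o+d*(z-o[2])/d[2]
def w2p(n,p,s=None):
    c,T=cam(n,s);v=T[:3,:3].T@(np.asarray(p,float)-T[:3,3]);return np.array([c["fx"]*v[0]/v[2]+c["cx"],c["fy"]*v[1]/v[2]+c["cy"]])
E
python3 - <<'E'
from h import *
im=cv2.imread("pics/top0.png")
cv2.imwrite("pics/crop1.png",cv2.resize(im[215:345,210:480],(800,385),interpolation=cv2.INTER_CUBIC))
print(p2w("top",(260,257),14),p2w("top",(395,245),12))
E
```

```text
[528.29476999 127.54837523  14.        ] [ 549.58925751 -159.08045645   12.        ]
```

View pics/crop1.png

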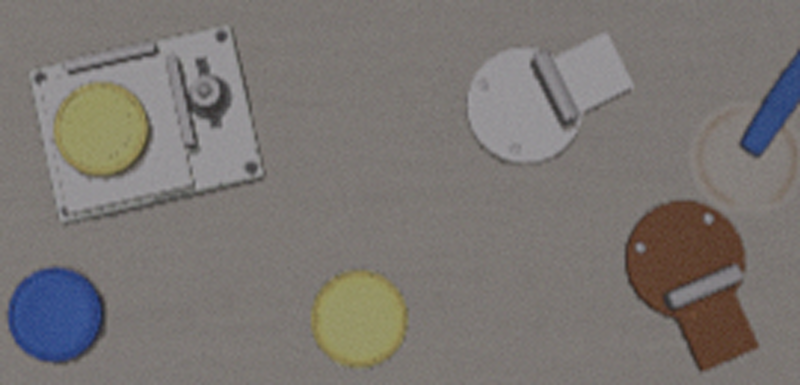

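The crop confirms the white cover, with its disc at crop (524,105), handle at (554,88) and tab end at (618,62). The jig corners are at crop (33,70), (232,27), (263,178) and (62,222), the gold tin on it at (101,130), and the pin at (206,90).

Run:
```python
from h import *
f=lambda x,y,z:p2w("top",(210+(x+.5)/2.963-.5,215+(y+.5)/2.963-.5),z)
A=np.array([f(*c,14) for c in[(33,70),(232,27),(263,178),(62,222)]])[:,:2]
B=np.array([(57,75),(57,-75),(-57,-75),(-57,75)])
ca=A.mean(0);H=(A-ca);th=np.arctan2((B[:,0]*H[:,1]-B[:,1]*H[:,0]).sum(),(B*H).sum())
M=lambda t:np.array([[np.cos(t),-np.sin(t)],[np.sin(t),np.cos(t)]])
print("jig",ca,th,np.degrees(th),np.linalg.norm(A-ca-B@M(th).T,axis=1))
J=lambda p:(M(th).T@(np.array(p)[:2]-ca)).round(1)
print("tin",f(101,130,52),J(f(101,130,52)),"pin",J(f(205,90,56)))
d=f(524,105,12);t=f(618,62,12);h=f(556,87,42);u=(d-t)[:2]
print("cover",d,t,h,"yaw",np.degrees(np.arctan2(u[1],u[0]))-90,np.linalg.norm(u))
s=sense();print(tool(s)[:3,:3].round(3))
```

```text
jig [529.53223036 128.74006566] 0.19902020860722616 11.403017991007278 [2.15346289 1.94304987 2.369661   2.04648852]
tin [520.4997595  156.00081812  52.        ] [-3.5 28.5] pin [  7.9 -48. ]
cover [ 538.94655879 -140.81680465   12.        ] [ 568.97937288 -208.95191422   12.        ] [ 546.99369672 -161.18385631   42.        ] yaw 23.787080930998272 74.46047997358893
[[-0.937  0.349 -0.001]
 [ 0.349  0.937 -0.001]
 [ 0.    -0.001 -1.   ]]
```

```bash
python3 -m jog '[[0,0,0,0,0,-0.139,0],[0,0,0,0,0,-0.139,0],[0,0,0,0,0,-0.139,0],[0,0,0,0,0,-0.138,0]]' 40
python3 -m jog '[[-0.0248,-0.0385,0.0084,0,0,0,0],[-0.0248,-0.0385,0.0084,0,0,0,0],[-0.0248,-0.0385,0.0084,0,0,0,0],[-0.0248,-0.0385,0.0084,0,0,0,0],[-0.0248,-0.0385,0.0084,0,0,0,0]]'
python3 -m jog '[[-0.0248,-0.0385,0.0084,0,0,0,0],[-0.0248,-0.0385,0.0084,0,0,0,0],[-0.0248,-0.0385,0.0084,0,0,0,0],[-0.0248,-0.0385,0.0084,0,0,0,0],[-0.0248,-0.0385,0.0084,0,0,0,0]]'
python3 -m jog '[[-0.0248,-0.0385,0.0084,0,0,0,0],[0,0,0,0,0,0,0],[0,0,0,0,0,0,0]]'
python3 - <<'E'
from h import *
s=sense();im=eyes.capture("wrist");cv2.imwrite("pics/w1.png",im[...,::-1]);np.save("w1.npy",tool(s));print(s["time_s"],s["eef_pos"],s["joints"].round(2),tool(s)[:3,:3].round(3))
E
```

```text
time_s: 0.5
eef_pos: [183.3, 491.8, 241.9]
ee_rot: [-0.0, -0.102, 0.995, -0.0]
force: [-0.4, -0.1, 0.4]
grip_width: 0.333
grip_force: 0.0
time_s: 1.0
eef_pos: [343.7, 326.1, 199.8]
ee_rot: [-0.0, -0.099, 0.995, -0.0]
force: [1.0, 0.6, 0.6]
grip_width: 0.0
grip_force: 0.0
time_s: 1.5
eef_pos: [503.3, 161.7, 157.8]
ee_rot: [-0.0, -0.099, 0.995, 0.0]
force: [0.2, -0.2, -0.3]
grip_width: 0.005
grip_force: 0.0
time_s: 1.8
eef_pos: [534.1, 129.9, 149.2]
ee_rot: [-0.001, -0.098, 0.995, 0.0]
force: [-0.5, 0.0, -0.8]
grip_width: -0.0
grip_force: 0.0
1.8 [534.11102026 129.92849788 149.23618735] [ 0.03  0.46  1.55  0.    1.14 -1.74] [[-0.981 -0.195 -0.002]
 [-0.195  0.981  0.   ]
 [ 0.002  0.    -1.   ]]
```

View pics/w1.png

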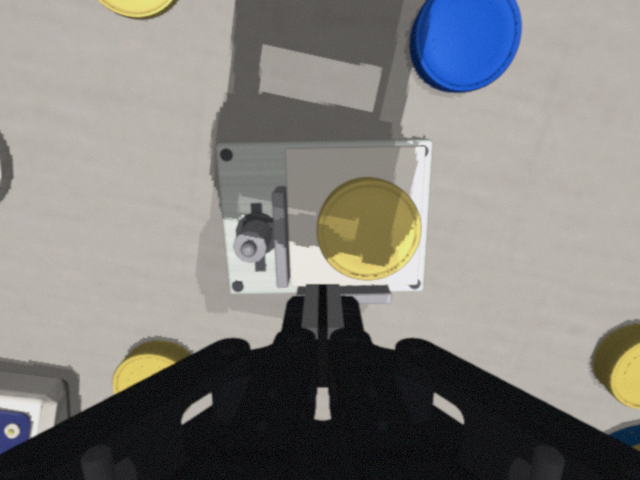

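The wrist picture shows the base corners at (219,144), (431,141), (425,291) and (230,294). The tin's lid is centred at (369,228), the pin tip is at (249,249), and the side stop lies at columns 275–288.

```bash
cat >> h.py <<'E'
B=np.array([(57,75),(57,-75),(-57,-75),(-57,75)])
M=lambda t:np.array([[np.cos(t),-np.sin(t)],[np.sin(t),np.cos(t)]])
def fit(A):
    ca=A.mean(0);H=A-ca;th=np.arctan2((B[:,0]*H[:,1]-B[:,1]*H[:,0]).sum(),(B*H).sum())
    return ca,th,np.linalg.norm(H-B@M(th).T,axis=1)
E
python3 - <<'E'
from h import *
s=sense();f=lambda x,y,z:p2w("wrist",(x,y),z,s)
A=np.array([f(*c,14) for c in[(425,291),(230,294),(219,144),(431,141)]])[:,:2]
ca,th,r=fit(A);print(ca,th,np.degrees(th),r.round(1))
J=lambda p:(M(th).T@(np.array(p)[:2]-ca)).round(1)
print("tin",J(f(369,228,52)),"pin",J(f(249,250,56)),"sidestop face",J(f(288,189,42)),J(f(288,286,42)),"TCP",J(s["eef_pos"]))
print("tool vs jig deg",np.degrees(np.arctan2(tool(s)[1,1],tool(s)[0,1]))-90-np.degrees(th))
E
```

```text
[530.45325491 133.41177038] 0.21392272173882382 12.256869097586112 [0.8 0.8 2.2 2.6]
tin [-5.4 26.5] pin [  6.6 -49. ] sidestop face [-29.2 -24.2] [ 37.8 -27. ] TCP [ 2.6 -3.3]
tool vs jig deg -0.9053711627962784
```

```bash
python3 -m jog '[[0.033,0.0145,0,0,0,0.008,0],[0.033,0.0145,0,0,0,0,0],[0,0,0.034,0,0,0,0],[0,0,0.034,0,0,0,0],[0,0,0.034,0,0,0,0]]'
python3 -m jog '[[-0.003,0,0.001,0,0,0,0],[-0.003,0,0,0,0,0,0],[-0.004,0,0,0,0,0,0],[-0.004,0,0,0,0,0,0],[-0.004,0,0,0,0,0,0]]'
python3 -m jog '[[-0.003,0,0,0,0,0,0],[-0.003,0,0,0,0,0,0],[-0.002,0,0,0,0,0,0],[0,0,0,0,0,0,0]]'
python3 - <<'E'
from h import *
s=sense();im=eyes.capture("wrist");cv2.imwrite("pics/w2.png",im[...,::-1]);ca=np.array([530.4,133.4]);print(s["eef_pos"],M(.21).T@(s["eef_pos"][:2]-ca))
E
```

```text
time_s: 2.35
eef_pos: [463.1, 147.4, 47.6]
ee_rot: [0.001, -0.096, 0.995, 0.0]
force: [0.9, 0.8, -0.3]
grip_width: -0.0
grip_force: 0.0
time_s: 2.85
eef_pos: [482.4, 149.7, 47.9]
ee_rot: [0.001, -0.095, 0.995, -0.0]
force: [-0.4, -0.4, 0.9]
grip_width: 0.001
grip_force: 0.2
time_s: 3.25
eef_pos: [489.6, 151.1, 46.9]
ee_rot: [0.0, -0.095, 0.995, -0.0]
force: [-0.5, 0.2, 0.7]
grip_width: 0.004
grip_force: 0.0
[489.63244061 151.08345938  46.88165196] [-36.18564123  25.7933713 ]
```

View pics/w2.png

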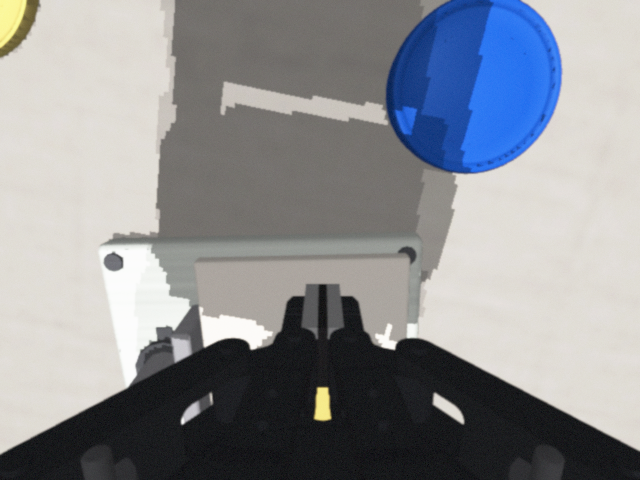

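The tin is hidden ahead of the fingers, with yellow showing at (322,405), and no stop has been felt yet. I'll keep pushing in small rows.

```bash
python3 -m jog '[[-0.002,0,0,0,0,0,0],[-0.001,0,0,0,0,0,0]]'
python3 -m jog '[[-0.001,0,0,0,0,0,0],[-0.0005,0,0,0,0,0,0]]'
python3 -m jog '[[-0.001,0,0,0,0,0,0],[-0.0005,0,0,0,0,0,0]]'
```

```text
time_s: 3.5
eef_pos: [492.5, 151.7, 46.9]
ee_rot: [-0.0, -0.095, 0.995, -0.0]
force: [-0.1, 0.7, 0.6]
grip_width: -0.002
grip_force: 0.1
time_s: 3.7
eef_pos: [493.7, 151.9, 46.8]
ee_rot: [-0.0, -0.095, 0.995, -0.0]
force: [-1.8, -0.4, 0.4]
grip_width: -0.002
grip_force: 1.0
time_s: 3.9
eef_pos: [494.1, 152.1, 46.6]
ee_rot: [-0.002, -0.095, 0.995, -0.0]
force: [-7.1, -2.3, 5.0]
grip_width: -0.002
grip_force: 4.1
```

```bash
python3 -m jog '[[0.005,0,0,0,0,0,0],[0,0,-0.04,0,0,0,0],[-0.025,0.035,0,0,0,0,0],[-0.025,0.035,0,0,0,0,0],[0,0,0.0,0,0,0,0]]'
python3 -m jog '[[0,0,0.04,0,0,0,0],[0,-0.004,0,0,0,0,0],[0,-0.004,0,0,0,0,0],[0,-0.004,0,0,0,0,0],[0,-0.004,0,0,0,0,0]]'
python3 -m jog '[[0,-0.004,0,0,0,0,0],[0,-0.004,0,0,0,0,0],[0,-0.003,0,0,0,0,0],[0,-0.003,0,0,0,0,0]]'
python3 - <<'E'
from h import *
s=sense();im=eyes.capture("wrist");cv2.imwrite("pics/w3.png",im[...,::-1]);ca=np.array([530.4,133.4]);print(s["eef_pos"],M(.21).T@(s["eef_pos"][:2]-ca))
E
```

```text
time_s: 4.4
eef_pos: [527.5, 232.9, 87.3]
ee_rot: [0.002, -0.096, 0.995, 0.001]
force: [0.5, -0.9, 0.3]
grip_width: -0.001
grip_force: 0.0
time_s: 4.9
eef_pos: [530.1, 213.2, 48.4]
ee_rot: [0.001, -0.095, 0.996, 0.0]
force: [0.3, 0.1, 0.7]
grip_width: 0.005
grip_force: 0.0
time_s: 5.3
eef_pos: [532.0, 199.8, 47.0]
ee_rot: [0.0, -0.095, 0.995, 0.0]
force: [0.3, 0.1, -0.3]
grip_width: -0.003
grip_force: 0.2
[532.03314921 199.77257167  47.03108335] [15.43329006 64.57398086]
```

View pics/w3.png

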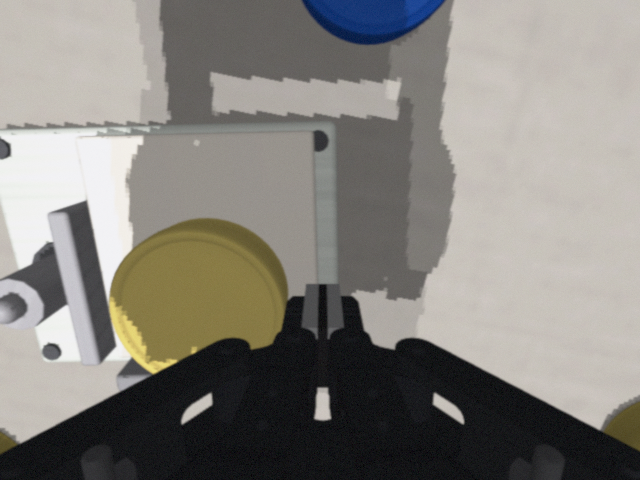

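The tin's lid is at (199,300), and the fingers are just touching its +y side at (305,310). The gap to the side stop at column 100 is still open, so I push −y.

```bash
python3 -m jog '[[0.003,0,0,0,0,0,0],[0,-0.003,0,0,0,0,0],[0,-0.003,0,0,0,0,0],[0,-0.003,0,0,0,0,0],[0,-0.003,0,0,0,0,0]]'
python3 -m jog '[[0,-0.002,0,0,0,0,0],[0,-0.001,0,0,0,0,0]]'
python3 -m jog '[[0,-0.001,0,0,0,0,0],[0,-0.001,0,0,0,0,0]]'
python3 -m jog '[[0,-0.001,0,0,0,0,0],[0,0,0,0,0,0,0]]'
python3 -c "
from h import *
print(M(.21).T@(sense()['eef_pos'][:2]-np.array([530.4,133.4])))"
```

```text
time_s: 5.85
eef_pos: [531.3, 187.4, 46.9]
ee_rot: [-0.0, -0.095, 0.995, 0.0]
force: [0.1, 0.2, -0.0]
grip_width: -0.002
grip_force: 0.1
time_s: 6.05
eef_pos: [531.9, 184.5, 46.9]
ee_rot: [-0.0, -0.095, 0.995, 0.0]
force: [0.1, 2.6, 0.6]
grip_width: -0.002
grip_force: 1.0
time_s: 6.25
eef_pos: [531.9, 183.7, 47.0]
ee_rot: [-0.0, -0.095, 0.995, 0.001]
force: [-2.3, 10.6, 0.8]
grip_width: -0.001
grip_force: 5.4
time_s: 6.45
eef_pos: [531.9, 183.6, 47.1]
ee_rot: [-0.0, -0.095, 0.995, 0.002]
force: [-2.8, 12.2, 0.9]
grip_width: -0.001
grip_force: 6.2
[11.93326229 48.75166963]
```

```bash
python3 -m jog '[[0,0.008,0,0,0,0,0],[0,0,-0.04,0,0,0,0],[0.028,-0.025,0,0,0,0,0],[0.028,-0.025,0,0,0,0,0],[0,0,0,0,0,0,0]]'
python3 -m jog '[[0,0,0.04,0,0,0,0],[-0.004,0,0,0,0,0,0],[-0.004,0,0,0,0,0,0],[-0.001,0,0,0,0,0,0],[-0.001,0,0,0,0,0,0]]'
python3 -m jog '[[-0.001,0,0,0,0,0,0],[-0.001,0,0,0,0,0,0]]'
python3 -m jog '[[-0.001,0,0,0,0,0,0],[0,0,0,0,0,0,0]]'
python3 -c "
from h import *
print(M(.21).T@(sense()['eef_pos'][:2]-np.array([530.4,133.4])))"
```

```text
time_s: 6.95
eef_pos: [483.2, 128.0, 86.9]
ee_rot: [-0.001, -0.094, 0.996, -0.0]
force: [0.7, 0.4, 0.3]
grip_width: -0.001
grip_force: 0.0
time_s: 7.45
eef_pos: [496.0, 132.1, 48.0]
ee_rot: [0.001, -0.095, 0.995, -0.0]
force: [0.2, -0.2, 0.4]
grip_width: -0.001
grip_force: 0.0
time_s: 7.65
eef_pos: [497.3, 132.2, 47.3]
ee_rot: [0.0, -0.095, 0.995, -0.0]
force: [-0.6, -0.3, 0.4]
grip_width: -0.002
grip_force: 0.2
time_s: 7.85
eef_pos: [497.9, 132.4, 47.0]
ee_rot: [-0.0, -0.095, 0.995, -0.0]
force: [-2.4, -0.4, 1.3]
grip_width: -0.004
grip_force: 0.9
[-31.98911581   5.7849898 ]
```

```bash
python3 -m jog '[[-0.001,0,0,0,0,0,0],[0,0,0,0,0,0,0]]'
python3 -m jog '[[0.005,0,0,0,0,0,0],[0,0,-0.034,0,0,0,0],[0,0,-0.034,0,0,0,0],[-0.031,-0.008,-0.017,0,0,0,0],[-0.031,-0.008,-0.017,0,0,0,0]]'
python3 -m jog '[[0,0,0,0,0,0,0],[0,0,0,0,0,0,0],[0,0,0,0,0,0,0]]'
python3 - <<'E'
from h import *
s=sense();im=eyes.capture("wrist");np.save("w4.npy",tool(s));cv2.imwrite("pics/w4r.png",im[...,::-1]);cv2.imwrite("pics/w4.png",cv2.resize(im[40:310,180:460,::-1],(800,771),interpolation=cv2.INTER_CUBIC)[:600]);print(s["eef_pos"],tool(s)[:3,:3].round(3))
E
```

```text
time_s: 8.05
eef_pos: [498.2, 132.5, 46.8]
ee_rot: [-0.001, -0.095, 0.995, -0.0]
force: [-5.8, -1.3, 3.5]
grip_width: -0.003
grip_force: 3.1
time_s: 8.55
eef_pos: [559.0, 127.7, 150.6]
ee_rot: [0.001, -0.095, 0.995, -0.0]
force: [0.0, -0.3, -0.2]
grip_width: -0.002
grip_force: 0.0
time_s: 8.85
eef_pos: [557.1, 127.8, 148.1]
ee_rot: [-0.001, -0.095, 0.995, 0.0]
force: [-0.2, -0.1, 0.8]
grip_width: 0.0
grip_force: 0.0
[557.09055989 127.75758432 148.08794048] [[-0.982 -0.189 -0.002]
 [-0.189  0.982  0.   ]
 [ 0.002  0.    -1.   ]]
```

View pics/w4.png

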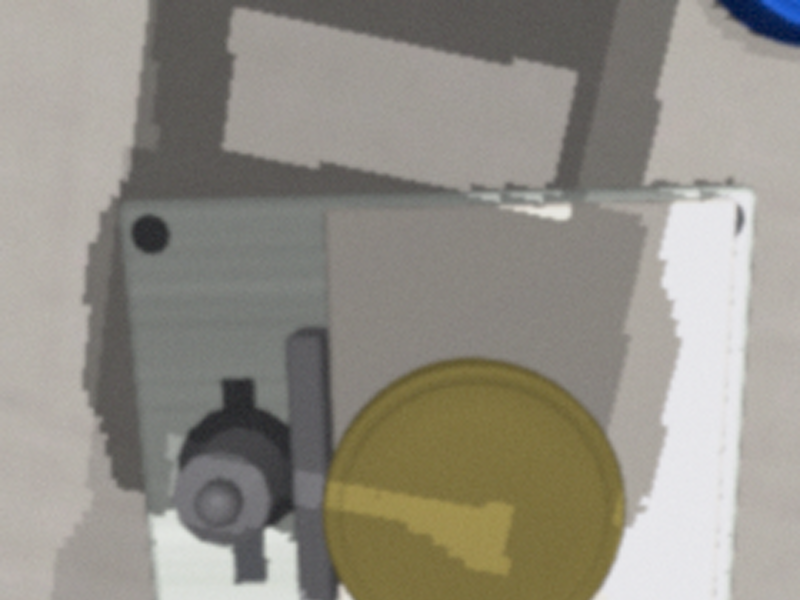

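The tin now sits against the side stop, and the x push was felt. Its lid centre is at crop (475,507), the pin tip at (219,499), and the base's −x edge runs from (122,203) to (752,190).

Run:
```python
from h import *
s=sense();f=lambda x,y,z:p2w("wrist",(180+(x+.5)/2.857-.5,40+(y+.5)/2.857-.5),z,s)[:2]
tin=f(475,507,52);pin=f(219,500,56);sh=f(223,499,48);a=f(122,203,14);b=f(752,190,14)
e=b-a;th=np.arctan2(e[1],e[0])-np.pi/2;print("edge yaw",np.degrees(th),np.linalg.norm(e),"tin",tin,"pin",pin,"shoulder",sh)
g=f(287,335,42);print(g)
for d in(11.0,11.5,12,12.5):
    m=M(np.radians(d));print(d,"pin rel tin",m.T@(pin-tin),m.T@(sh-tin), "jig origin via tin",tin-m@[11,7])
```

```text
edge yaw 11.991077357477325 146.93429820519856 tin [538.61820242 139.46485356] pin [546.45065253  85.31339176] shoulder [548.19999243  85.11459061]
[511.13597436  92.79005959]
11.0 pin rel tin [ -2.64404008 -54.65104887] [ -0.96477353 -55.17998727] jig origin via tin [529.15596637 130.49456433]
11.5 pin rel tin [ -3.12085372 -54.62589462] [ -1.44626691 -55.16946706] jig origin via tin [529.23460621 130.41233335]
12 pin rel tin [ -3.5974297  -54.59658039] [ -1.92765015 -55.15474547] jig origin via tin [529.31396065 130.33079176]
12.5 pin rel tin [ -4.07373172 -54.56310842] [ -2.4088866  -55.13582364] jig origin via tin [529.39402364 130.24994576]
```

```bash
python3 -m jog '[[0.0107,-0.047,0,0,0,0,0.05],[0.0107,-0.047,0,0,0,0,0.05],[0.0107,-0.047,0,0,0,0,0.05],[0.0107,-0.047,0,0,0,0,0.05],[0.0107,-0.047,0,0,0,0,0.05]]' 60
python3 -m jog '[[0.0107,-0.047,0,0,0,0,0.05],[0,0,0,0,0,-0.113,0.05],[0,0,0,0,0,-0.112,0.05],[0,0,0,0,0,0,0.05],[0,0,0,0,0,0,0.05]]'
python3 - <<'E'
from h import *
s=sense();im=eyes.capture("wrist");np.save("w5.npy",tool(s));cv2.imwrite("pics/w5.png",im[...,::-1]);print(s["eef_pos"],s["grip_width"],tool(s)[:3,:3].round(3))
E
```

```text
time_s: 9.4
eef_pos: [549.0, -114.7, 148.6]
ee_rot: [-0.0, -0.095, 0.995, 0.0]
force: [0.4, -0.2, -0.8]
grip_width: 0.588
grip_force: 0.0
time_s: 9.9
eef_pos: [548.0, -161.0, 148.7]
ee_rot: [-0.0, -0.205, 0.979, 0.0]
force: [1.0, -0.2, 0.3]
grip_width: 0.588
grip_force: 0.0
[ 548.04418618 -160.96931865  148.6769729 ] 0.5878118545730013 [[-0.916 -0.401 -0.   ]
 [-0.401  0.916  0.   ]
 [ 0.     0.    -1.   ]]
```

View pics/w5.png

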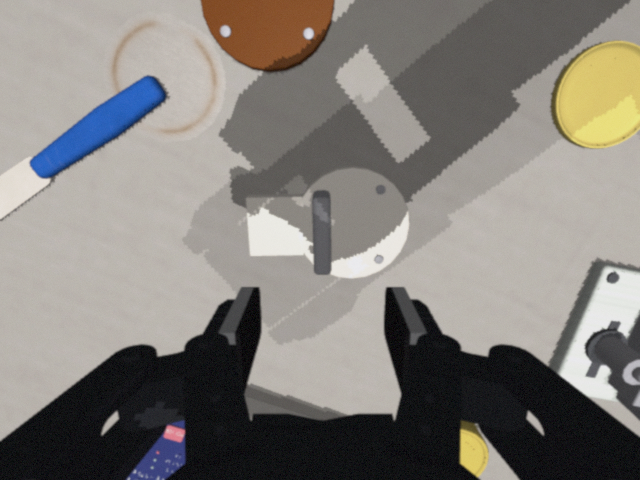

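The handle is centred at about (321.5,233), spanning rows 192–274, and its yaw already matches the tool. The tab's end edge is at column 248 and the disc's far side at 409.

Run:
```python
from h import *
s=sense();T=tool(s);f=lambda x,y,z:(np.linalg.inv(T)@np.r_[p2w("wrist",(x,y),z,s),1])[:3].round(1)
for n,p in dict(h=(321.5,233,42),htop=(322,192,42),hbot=(321,274,42),tabTop=(250,197.5,12),tabBot=(252,256,12),tabend=(248,227,12),discR=(409,223,12),dT=(356,168,12),dB=(356,278,12)).items():print(n,f(*p))
```

```text
h [ 2.400e+00 -1.000e-01  1.068e+02]
htop [ 29.5   0.2 106.8]
hbot [-26.5  -0.5 106.8]
tabTop [ 20.2 -51.5 136.8]
tabBot [-24.3 -52.4 136.7]
tabend [ -1.7 -54.1 136.8]
discR [  1.2  63.8 136.8]
dT [ 41.2  24.1 136.8]
dB [-42.2  26.1 136.8]
```

```bash
python3 -m jog '[[0,0,0.04,0,0,0,0.05],[0,0,0.04,0,0,0,0.05],[0,0,0.03,0,0,0,0.05],[0,0,0.012,0,0,0,0.05],[0,0,0,0,0,0,0.05]]'
python3 -m jog '[[0,0,0,0,0,0,0.0],[0,0,0,0,0,0,0],[0,0,0,0,0,0,0],[0,0,0,0,0,0,0],[0,0,0,0,0,0,0]]' 70
```

```text
time_s: 10.45
eef_pos: [547.9, -160.9, 26.0]
ee_rot: [-0.001, -0.206, 0.979, 0.001]
force: [-0.1, -0.6, 0.0]
grip_width: 0.58
grip_force: 0.0
time_s: 10.95
eef_pos: [549.1, -161.8, 28.6]
ee_rot: [0.001, -0.206, 0.979, -0.001]
force: [-0.9, 0.2, 7.6]
grip_width: 0.125
grip_force: 70.7
```

```bash
python3 -m jog '[[0,0,-0.01,0,0,0,0],[0,0,-0.03,0,0,0,0],[0,0,-0.03,0,0,0,0],[0,0,-0.02,0,0,0.104,0],[0,0,0,0,0,0.104,0]]'
python3 -m jog '[[-0.006,0.0344,0,0,0,0,0],[-0.006,0.0344,0,0,0,0,0],[-0.006,0.0344,0,0,0,0,0],[-0.006,0.0344,0,0,0,0,0]]'
python3 -m jog '[[-0.006,0.0344,0,0,0,0,0],[-0.006,0.0344,0,0,0,0,0],[-0.006,0.0344,0,0,0,0,0],[-0.006,0.0344,0,0,0,0,0],[0,0,0,0,0,0,0]]'
python3 -m jog '[[0,0,0,0,0,0,0],[0,0,0,0,0,0,0]]'
python3 - <<'E'
from h import *
s=sense();T=tool(s);im=eyes.capture("wrist");np.save("w6.npy",T);print(s["eef_pos"],s["joints"].round(3),T[:3,:3].round(3),s["wrist_torque"])
print("yaw",np.degrees(np.arctan2(T[1,1],T[0,1]))-90)
im2=eyes.capture("scene");c=w2p("scene",(535,115,60)).astype(int);k=im2[c[1]-60:c[1]+60,c[0]-70:c[0]+70]
print(c)
cv2.imwrite("pics/w6.png",np.hstack([cv2.resize(im,(400,300)),cv2.resize(k,(350,300),interpolation=cv2.INTER_CUBIC)])[...,::-1])
E
```

```text
time_s: 11.45
eef_pos: [549.6, -162.0, 120.8]
ee_rot: [0.003, -0.101, 0.995, -0.002]
force: [-0.8, -0.1, -1.8]
grip_width: 0.128
grip_force: 69.4
time_s: 11.85
eef_pos: [543.2, -20.5, 117.7]
ee_rot: [0.0, -0.103, 0.995, -0.0]
force: [1.5, -0.0, -1.5]
grip_width: 0.123
grip_force: 69.4
time_s: 12.35
eef_pos: [538.0, 121.2, 117.6]
ee_rot: [0.0, -0.105, 0.994, 0.0]
force: [0.1, -0.8, -2.9]
grip_width: 0.12
grip_force: 69.4
time_s: 12.55
eef_pos: [538.8, 117.0, 117.2]
ee_rot: [0.0, -0.103, 0.995, -0.0]
force: [-0.3, 0.5, -1.8]
grip_width: 0.129
grip_force: 69.5
[538.82274753 116.99119739 117.24869104] [ 1.000e-03  4.970e-01  1.576e+00 -0.000e+00  1.068e+00 -1.776e+00] [[-0.979 -0.205  0.   ]
 [-0.205  0.979 -0.   ]
 [-0.    -0.    -1.   ]] [0.01522566 0.03856213 0.02748764]
yaw 11.827880572417698
[274 226]
```

View pics/w6.png

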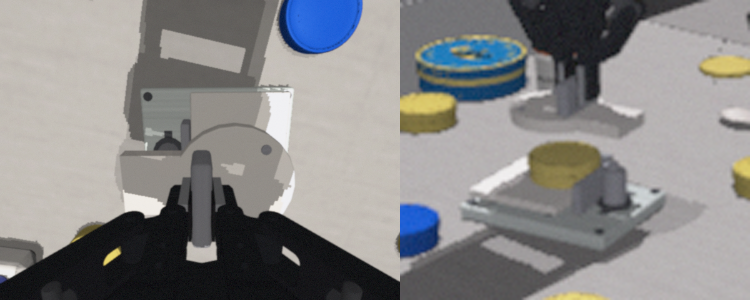

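The cover is held level and square over the jig. Its tab is over the pin side and its disc over the tin. I'll correct by 1.6 mm and lower it gently.

```bash
python3 -m jog '[[-0.0016,0.0,0.01,0,0,0,0],[0,0,0.01,0,0,0,0],[0,0,0.008,0,0,0,0],[0,0,0.0,0,0,0,0]]'
python3 -m jog '[[0,0,0.001,0,0,0,0],[0,0,0.001,0,0,0,0]]'
python3 -m jog '[[0,0,0.001,0,0,0,0],[0,0,0.001,0,0,0,0]]'
python3 -m jog '[[0,0,0.001,0,0,0,0],[0,0,0,0,0,0,0]]'
```

```text
time_s: 13.05
eef_pos: [539.5, 118.0, 87.2]
ee_rot: [-0.002, -0.103, 0.995, 0.0]
force: [-0.2, 0.1, -1.8]
grip_width: 0.124
grip_force: 69.4
time_s: 13.25
eef_pos: [540.5, 118.1, 87.1]
ee_rot: [0.0, -0.103, 0.995, -0.0]
force: [0.2, -0.0, -0.8]
grip_width: 0.126
grip_force: 69.4
time_s: 13.45
eef_pos: [540.4, 118.1, 85.0]
ee_rot: [0.0, -0.103, 0.995, -0.0]
force: [0.7, -0.2, -3.1]
grip_width: 0.126
grip_force: 69.4
time_s: 13.65
eef_pos: [540.2, 118.1, 83.8]
ee_rot: [-0.0, -0.103, 0.995, 0.0]
force: [-0.0, 0.4, -1.5]
grip_width: 0.128
grip_force: 69.4
```

```bash
python3 -m jog '[[0,0,0.001,0,0,0,0],[0,0,0,0,0,0,0]]'
python3 -m jog '[[0,0,0.001,0,0,0,0],[0,0,0,0,0,0,0]]'
python3 -m jog '[[0,0,0.001,0,0,0,0],[0,0,0,0,0,0,0]]'
python3 -c "
from h import *
print(sense()['wrist_torque'])"
```

```text
time_s: 13.85
eef_pos: [540.2, 118.1, 82.8]
ee_rot: [-0.0, -0.103, 0.995, 0.0]
force: [0.8, -0.3, -2.4]
grip_width: 0.123
grip_force: 69.4
time_s: 14.05
eef_pos: [540.2, 118.1, 81.8]
ee_rot: [-0.0, -0.103, 0.995, 0.0]
force: [0.2, -0.4, -2.6]
grip_width: 0.123
grip_force: 69.4
time_s: 14.25
eef_pos: [540.2, 118.1, 80.7]
ee_rot: [-0.0, -0.103, 0.995, 0.0]
force: [1.3, -0.3, -1.2]
grip_width: 0.127
grip_force: 69.5
[-0.02004842 -0.07413731  0.02878103]
```

```bash
for i in 1; do python3 -m jog '[[0,0,0.001,0,0,0,0],[0,0,0,0,0,0,0]]'; done
python3 -m jog '[[0,0,0.001,0,0,0,0],[0,0,0,0,0,0,0]]'
python3 -c "
from h import *
print(sense()['wrist_torque'])"
```

```text
time_s: 14.45
eef_pos: [540.4, 118.1, 80.1]
ee_rot: [0.0, -0.103, 0.995, -0.0]
force: [-1.9, -0.7, 3.0]
grip_width: 0.125
grip_force: 70.0
time_s: 14.65
eef_pos: [540.4, 118.1, 79.1]
ee_rot: [0.0, -0.103, 0.995, -0.0]
force: [-2.7, -0.9, 3.1]
grip_width: 0.126
grip_force: 70.3
[-0.04757085  0.28650848  0.07250143]
```

```bash
python3 -m jog '[[0.001,0,0,0,0,0,0],[0,0,0,0,0,0,0]]'
python3 -m jog '[[0.001,0,0,0,0,0,0],[0,0,0,0,0,0,0]]'
python3 - <<'E'
from h import *
print(sense()['wrist_torque']);im2=eyes.capture("scene");k=im2[195:280,215:335]
cv2.imwrite("pics/s7.png",cv2.resize(k,(800,567),interpolation=cv2.INTER_CUBIC)[...,::-1])
E
```

```text
time_s: 14.85
eef_pos: [539.9, 117.9, 79.3]
ee_rot: [0.001, -0.103, 0.995, 0.0]
force: [2.2, -0.4, 2.9]
grip_width: 0.123
grip_force: 70.2
time_s: 15.05
eef_pos: [538.7, 117.7, 79.2]
ee_rot: [0.001, -0.103, 0.995, -0.0]
force: [1.7, 0.2, 3.3]
grip_width: 0.124
grip_force: 70.2
[ 0.1691996  -0.53407281  0.01245833]
```

View pics/s7.png

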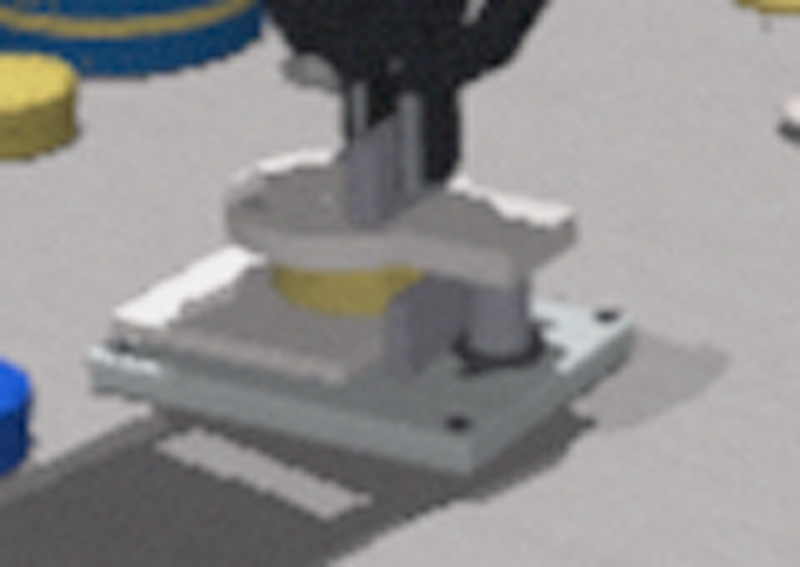

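The picture shows the cover resting on the tin, with its tab on the boss and no pin in sight. The heights match a drop onto the lid, with the underside at about 51 mm. The side force flips with the direction of motion, so it is friction. I'll go back 1.5 mm toward the far stop and press.

```bash
python3 -m jog '[[-0.001,0,0,0,0,0,0],[-0.0005,0,0,0,0,0,0],[0,0,0.001,0,0,0,0],[0,0,0,0,0,0,0]]'
python3 -m jog '[[0,0,0.001,0,0,0,0],[0,0,0,0,0,0,0]]'
python3 -m jog '[[0,0,0.001,0,0,0,0],[0,0,0,0,0,0,0]]'
python3 -m jog '[[0,0,0.0005,0,0,0,0],[0,0,0,0,0,0,0]]'
python3 -c "
from h import *
print(sense()['wrist_torque'])"
```

```text
time_s: 15.5
eef_pos: [539.2, 117.9, 77.7]
ee_rot: [-0.001, -0.104, 0.995, -0.0]
force: [-2.2, -1.0, 4.8]
grip_width: 0.126
grip_force: 70.5
time_s: 15.7
eef_pos: [539.1, 117.9, 76.8]
ee_rot: [-0.001, -0.104, 0.995, -0.0]
force: [-2.9, -1.4, 5.8]
grip_width: 0.124
grip_force: 70.8
time_s: 15.9
eef_pos: [539.2, 118.0, 76.6]
ee_rot: [-0.001, -0.104, 0.995, -0.0]
force: [-6.6, -1.6, 13.1]
grip_width: 0.126
grip_force: 71.7
time_s: 16.1
eef_pos: [539.2, 118.0, 76.5]
ee_rot: [-0.001, -0.104, 0.995, -0.0]
force: [-7.5, -1.1, 17.7]
grip_width: 0.123
grip_force: 72.4
[-0.23895389  1.31247464  0.06997845]
```

```bash
python3 -m jog '[[0.0007,0,0,0,0,0,0],[0,0,0,0,0,0,0]]'
python3 -m jog '[[0,0,0.0003,0,0,0,0],[0,0,0,0,0,0,0],[0,0,0,0,0,0,0]]'
python3 - <<'E'
from h import *
s=sense();T=tool(s);print(s['wrist_torque'],T[:3,2]);im=eyes.capture("wrist");im2=eyes.capture("scene");k=im2[195:280,225:325]
cv2.imwrite("pics/s8.png",np.hstack([cv2.resize(im[:340],(400,340)),cv2.resize(k,(400,340),interpolation=cv2.INTER_CUBIC)])[...,::-1])
E
```

```text
time_s: 16.3
eef_pos: [539.1, 117.9, 76.5]
ee_rot: [0.0, -0.104, 0.995, -0.0]
force: [-5.0, 0.7, 16.2]
grip_width: 0.128
grip_force: 71.9
time_s: 16.6
eef_pos: [539.1, 118.0, 76.5]
ee_rot: [0.0, -0.104, 0.995, -0.0]
force: [-5.2, -0.4, 17.5]
grip_width: 0.122
grip_force: 72.6
[-0.10073163  0.97877761  0.07680364] [ 3.98868989e-04 -2.02516002e-04 -9.99999900e-01]
```

View pics/s8.png

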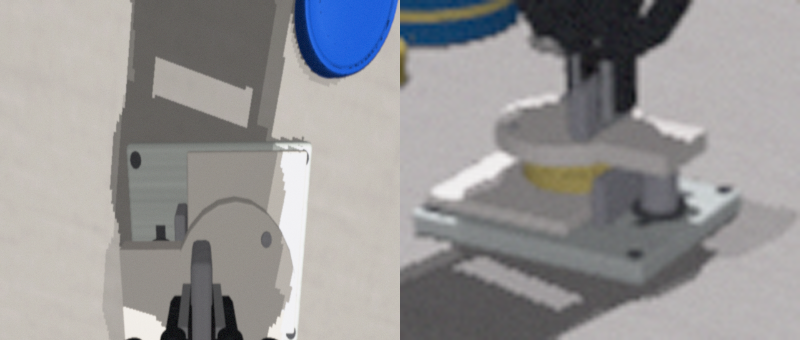

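The cover is seated on the boss's shoulder. My earlier short slide in −x may have dragged the tin slightly, so I'll ratchet it back. I lift just clear of the lid with the pin still in the hole, shift −x, touch down lightly, drag +x toward the far stop, then press again.

```bash
python3 -m jog '[[0,0,-0.003,0,0,0,0],[0,0,-0.003,0,0,0,0],[0,0,0,0,0,0,0]]'
python3 -m jog '[[0.001,0,0,0,0,0,0],[0.0005,0,0,0,0,0,0],[0,0,0,0,0,0,0]]'
python3 -m jog '[[0,0,0.001,0,0,0,0],[0,0,0.001,0,0,0,0],[0,0,0.0005,0,0,0,0],[0,0,0,0,0,0,0]]'
python3 -m jog '[[-0.001,0,0,0,0,0,0],[-0.0005,0,0,0,0,0,0]]'
python3 -m jog '[[-0.0005,0,0,0,0,0,0],[-0.0005,0,0,0,0,0,0]]'
```

```text
time_s: 17.0
eef_pos: [538.7, 117.9, 80.7]
ee_rot: [-0.001, -0.103, 0.995, 0.0]
force: [0.1, 0.2, -2.4]
grip_width: 0.128
grip_force: 69.4
time_s: 17.3
eef_pos: [537.9, 117.6, 80.9]
ee_rot: [0.0, -0.103, 0.995, 0.0]
force: [4.1, 1.0, -4.3]
grip_width: 0.124
grip_force: 69.2
time_s: 17.7
eef_pos: [538.1, 117.6, 79.3]
ee_rot: [0.001, -0.104, 0.995, -0.0]
force: [2.2, 1.5, 5.2]
grip_width: 0.128
grip_force: 70.5
time_s: 17.9
eef_pos: [538.6, 117.7, 78.7]
ee_rot: [-0.001, -0.103, 0.995, -0.0]
force: [-1.6, -0.7, 5.0]
grip_width: 0.122
grip_force: 70.4
time_s: 18.1
eef_pos: [539.5, 118.0, 78.4]
ee_rot: [-0.001, -0.103, 0.995, -0.0]
force: [-3.1, -0.5, 4.8]
grip_width: 0.125
grip_force: 70.5
```

The −x wall of the pin's play was felt at 538.0, so the hole is on the pin and centre is about 540.4. I'll keep dragging +x, then press.

```bash
python3 -m jog '[[-0.001,0,0,0,0,0,0],[-0.0005,0,0,0,0,0,0]]'
python3 -m jog '[[-0.001,0,0,0,0,0,0],[0,0,0,0,0,0,0]]'
python3 -m jog '[[0.0004,0,0.001,0,0,0,0],[0,0,0.001,0,0,0,0],[0,0,0.001,0,0,0,0],[0,0,0,0,0,0,0]]'
python3 -m jog '[[0,0,0.0006,0,0,0,0],[0,0,0,0,0,0,0],[0,0,0,0,0,0,0]]'
python3 -c "
from h import *
s=sense();print(s['wrist_torque'],tool(s)[:3,2])"
```

```text
time_s: 18.3
eef_pos: [541.4, 118.4, 78.4]
ee_rot: [-0.0, -0.103, 0.995, 0.0]
force: [-2.7, -0.5, 4.4]
grip_width: 0.123
grip_force: 70.4
time_s: 18.5
eef_pos: [542.6, 118.6, 78.5]
ee_rot: [0.0, -0.103, 0.995, 0.0]
force: [-1.4, -0.7, 4.0]
grip_width: 0.125
grip_force: 70.3
time_s: 18.9
eef_pos: [542.6, 118.6, 76.6]
ee_rot: [0.001, -0.103, 0.995, 0.0]
force: [-4.5, 0.1, 11.9]
grip_width: 0.126
grip_force: 71.5
time_s: 19.2
eef_pos: [542.6, 118.7, 76.5]
ee_rot: [0.001, -0.104, 0.995, -0.0]
force: [-6.2, 0.7, 17.2]
grip_width: 0.124
grip_force: 72.2
[0.0206963  1.07095753 0.04759424] [ 1.76583559e-03  1.32715952e-04 -9.99998432e-01]
```

```bash
python3 -m jog '[[0,0,0.0002,0,0,0,0],[0,0,0,0,0,0,0],[0,0,0,0,0,0,0]]'; python3 -c "
from rig import finish_job
print(finish_job())"
```

```text
time_s: 19.5
eef_pos: [542.6, 118.7, 76.5]
ee_rot: [0.001, -0.104, 0.995, -0.0]
force: [-6.7, 0.1, 18.4]
grip_width: 0.124
grip_force: 72.7
the job is handed in; nothing more can be done
None
```

I handed the job in at 19.5 s with the tin pushed against both stops and the cover on the pin, pressed level onto the boss's shoulder at about 18 N and still gripped; the tin's final position under the cover was judged by feel, since it can't be seen there.

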